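# Stand a board sample in the tightest groove that takes it

## Task

Draw the wooden board sample out of its foot block and step it, tongue down, along the narrowing grooves of the sample rack to find the tightest one that lets the tongue in; leave it standing there, upright with its shoulders down on the rails, roughly centred along the rack, and let go. A groove in which the board's full thickness sinks between the rails is too wide. Feel gently, do not force the board, and leave the jar, mug and can where they stand.

Things in the scene. Friction and masses are not known exactly. Their poses are not given: they have to be found in the camera images.
- sample: Pale wooden board, loose, 100 to 210 g, upright: 100 mm wide (x), 110 mm tall (z, up), 18 mm thick (y). Its lowest 20 mm is a centred tongue, 14 mm thick, 100 mm wide, lower edge fully rounded (7 mm radius); above it a square shoulder, 2 mm wide, on each side. Origin: middle of the tongue's lowest line. Same both ways round; pinch it across the thickness, near the top.
- foot: Fixed wooden foot block, 90 x 60 mm, 30 mm high, with a 15 mm wide groove along its x in which the sample starts, standing on its shoulders. Origin: centre of its underside, on the table; z up.
- rack: Rack fixed to the table: wooden base 150 (x) by 164 mm (y), 8 mm thick, with upright aluminium rails along x, 120 mm long, 8 mm thick, tops 45 mm above the table. They make four grooves 37 mm deep, open at both ends, each 4 mm wider than the one before: groove 1, narrowest, at -y, groove 4 at +y. Origin: centre of the underside; z up.
- groove1 (a point): Top inner edge of the fixed rail (the -y rail) of groove 1, half way along, at rail-top height. The groove lies on its +y side. Axes as rack. The +y rails of all four grooves form one comb, clamped at one of three settings, not known beforehand.
- groove2 (a point): The same point of groove 2: the fixed rail's edge, y 29.4 mm from groove1's. Widths of grooves 1 to 4 are 3.4, 7.4, 11.4, 15.4 mm, or 7.4, 11.4, 15.4, 19.4 mm, or 11.4, 15.4, 19.4, 23.4 mm, by the comb's setting. The 15.4 mm groove is the right one for the sample: groove 2, 3 or 4.
- groove3 (a point): The same point of groove 3: the fixed rail's edge, y 62.8 mm from groove1's. Between a groove's comb rail and the next groove's fixed rail lies a solid filler strip 2 mm below the rail tops, which is not a groove.
- groove4 (a point): The same point of groove 4, the widest: the fixed rail's edge, y 100.2 mm from groove1's. The fixed rails do not depend on the comb's setting. The comb's tie bar runs along the rack's +x end, below the rail tops.
- jar: Bystander: closed glass jar, 64 mm across, 95 mm high. Origin: centre of its underside.
- mug: Bystander: white mug, 76 mm across, 85 mm high, handle on its +y side. Origin: centre of its underside.
- can: Bystander: closed can, 52 mm across, 100 mm high. Origin: centre of its underside.
There are look-alikes about, which are no part of the job. Several things have the shape of the sample; the one meant has the colours described above. Leave any black or green look-alike of the foot alone.

How it is judged:
By the outcome, as a careful person would: the job done as asked, in the order asked, and still so for the second after the job is handed in, with the robot touching nothing.
It also fails if it takes over 58 s, if anything falls off the work surface, if the arm or the gripper's body presses on something with over 40 N, if the wrist force passes 120 N, or if a joint passes its speed limit or range.

## Robot

A 7-joint arm with a two-finger parallel gripper is mounted at the origin on the work surface. World frame = base frame: x ahead of the robot, y to its left, z up, the work surface at z = 0. Lengths are in m, angles in rad, forces in N, time in s.
With the tool pointing down it reaches from about 0.4 to 0.85 m from the base axis. Payload 4.5 kg.
Tool frame: the origin (TCP) lies at the centre of the arm's flange, where the gripper is bolted on; the fingertips stand nose_length ahead of it and the grasp point (between the pads) lies 147 mm ahead of it (nose_length is the distance from the TCP to the fingertips, in m); z points along the fingers, y is the line along which they close (so a half turn about z gives the same grasp; the last joint's range is limited). The gripper opens to 88 mm and grips with 3 to 60 N. Pads are 18 mm wide; open, the fingers measure 123 mm over their backs; the gripper's body (75 mm by 187 mm) begins 45 mm behind the grasp point.
Start: joints at [1.226, 0.689, -0.195, 1.565, 0.157, 0.902, -0.215], TCP at [0.231, -0.581, 0.405] pointing down, gripper open.
Joint ranges: [-3.01, 3.01], [-0.46, 2.08], [-1.47, 1.51], [0.13, 2.56], [-1, 4.14], [0.04, 2.09], [-2.66, 2.66]. Speed limits (rad/s): [2.57, 2.57, 3.14, 3.14, 3.14, 3.14, 3.14].

## Interface

Orientations are given as a unit quaternion [x, y, z, w].
In Python, from plant import * gives the robot as it stands.
- The arm moves only by the tool play_rows, never from a script. Its argument "rows" is a list that holds one entry, the list of rows, each a list of 6 numbers: the shift along the tool's x, y, z normalised to -1 to 1, where 1 is 0.5 m, then the turn, a rotation vector about the tool's x, y, z normalised to -1 to 1, where 1 is 0.5 rad. A call has 1 to 20 rows; each row is the pose to reach, as a shift and turn from the pose commanded when the call began, along the tool's axes at that moment; what a row does not reach only later rows make up. A row lasts 1/12 s, in which the tool goes at most 41.7 mm and 7.16 degrees, less where a joint would pass 70% of its speed; a pose out of reach is approached as far as the arm can. A call with a number of a shift or a turn outside -1 to 1 is refused whole. A call with a gripper value outside its range is refused whole. "claw" is the closure, from 0 (fully open) to 1 (shut), set as the call begins (left out, the last holds). The fingers move at their own pace and stop on an object; "squeeze" is the grip in N (left out, the last holds). Time passes only in rows, so rows that repeat a pose let the fingers close. It gives the time, the measured TCP pose, the force, the opening and the grip force at its end, in the units of the state.
- get_state(): the state, without advancing time (a new reading comes with each control period).
- snapshot(name): name is "scene" or "side" or "wrist"; returns a dict with "pixels" (480x640x3 uint8, blue, green, red), "camera_matrix" (3x3 intrinsics, pixels), "world_to_cam" (4x4, takes a point from world to camera coordinates); the wrist camera has in their place "mount" (4x4, takes a point from camera to tool coordinates, whose origin is the TCP and whose axes are the flange's). Camera axes: x right, y down, z forward; pixel columns grow to the right and rows downward; lengths in m; the calibration is good to about 2 mm. A picture is of the moment at which its call begins: read the wrist's pose just before it. There is no depth.
- finish_job(): hands the job in; it is judged then, once.
The state is a dict: "clock": time; "q": joint angles; "qd": joint speeds; "joint_torque": joint torques, N m; "tool_pos": TCP position; "eef_rot": TCP orientation; "contact_force": force on the tool from outside, world axes, zero at the start; "moment": the same for the moment, N m; "opening": opening from 0.0 (shut) to 1.0 (fully open); "finger_force": force on a finger pad.
Only numpy, scipy, OpenCV 4.12 (cv2) and the standard library are available. Lean on these libraries where they do the work, as an engineer would, in place of code of your own. Each camera call takes 0.05 s, during which the arm holds its last target. There are 200 camera calls.

## Working session

There is one attempt and no reset: what is moved stays moved. The work goes in short steps, Python scripts to look and compute and a tool call to move; the robot and the scene stay as the last step left them, time stands still between calls to the robot, and variables do not carry over. Pictures are saved under pics/ and viewed, at most 10 in all, crops included, and the job is handed in when it is done.

Besides the shell and the picture viewer there is one more tool, called after "Call:" by a JSON object that holds its "fn" and its "kwargs". play_rows: Moves the arm, as the interface text tells. Its arguments: {"type":"object","properties":{"rows":{"type":"array"},"claw":{"type":"number"},"squeeze":{"type":"number"}},"required":["rows"]}

```bash
ls; mkdir -p pics; cat > h.py <<'E'
from plant import *
import numpy as np, cv2
from scipy.spatial.transform import Rotation as R
def cam(s):
    K=np.array(s["camera_matrix"]);T=np.array(s["world_to_cam"]);return K,T
def ray(K,T,u,v):
    d=np.linalg.inv(K)@[u,v,1];Rw=T[:3,:3];return -Rw.T@T[:3,3],Rw.T@d
def onz(K,T,u,v,z):
    o,d=ray(K,T,u,v);return o+d*(z-o[2])/d[2]
def proj(K,T,p):
    c=K@(T[:3,:3]@np.array(p)+T[:3,3]);return c[:2]/c[2]
def wristT(s,st):
    W=np.eye(4);W[:3,:3]=R.from_quat(st["eef_rot"]).as_matrix();W[:3,3]=st["tool_pos"]
    return np.linalg.inv(W@np.array(s["mount"]))
E
python3 - <<'E'
from h import *
st=get_state();print({k:np.round(v,3).tolist() for k,v in st.items()})
import pickle
D={}
for n in("scene","side","wrist"):
    s=snapshot(n);D[n]=s;
    cv2.imwrite(f"pics/{n}0.png",s["pixels"])
    print(n,np.round(s["camera_matrix"],1).tolist(),np.round(s.get("world_to_cam",s.get("mount")),3).tolist())
pickle.dump(D,open("d0.pkl","wb"))
try: print(nose_length)
except Exception as e: print(e)
E
```

```text
pics
{'clock': 0.0, 'q': [1.226, 0.69, -0.195, 1.566, 0.157, 0.902, -0.215], 'qd': [-0.0, -0.0, 0.001, -0.0, -0.001, -0.003, 0.001], 'joint_torque': [0.0, -52.758, -1.267, -15.343, -0.053, 0.007, 0.0], 'tool_pos': [0.231, -0.58, 0.404], 'eef_rot': [0.982, 0.188, -0.0, -0.001], 'contact_force': [0.055, -0.997, 0.202], 'moment': [-0.005, -0.03, 0.02], 'finger_force': 0.0, 'opening': 0.997}
scene [[477.5, 0.0, 318.6], [0.0, 477.5, 238.6], [0.0, 0.0, 1.0]] [[-0.181, 0.983, -0.009, 0.235], [0.795, 0.141, -0.589, -0.4], [-0.578, -0.114, -0.808, 1.338], [0.0, 0.0, 0.0, 1.0]]
side [[496.4, 0.0, 317.3], [0.0, 496.4, 240.0], [0.0, 0.0, 1.0]] [[-0.679, -0.734, -0.016, 0.305], [-0.494, 0.474, -0.729, 0.363], [0.542, -0.487, -0.684, 0.57], [0.0, 0.0, 0.0, 1.0]]
wrist [[372.1, 0.0, 316.5], [0.0, 372.1, 240.8], [0.0, 0.0, 1.0]] [[-0.0, -0.959, -0.282, 0.073], [1.0, -0.0, 0.001, -0.0], [-0.001, -0.282, 0.959, 0.02], [0.0, 0.0, 0.0, 1.0]]
0.166
```

View pics/scene0.png

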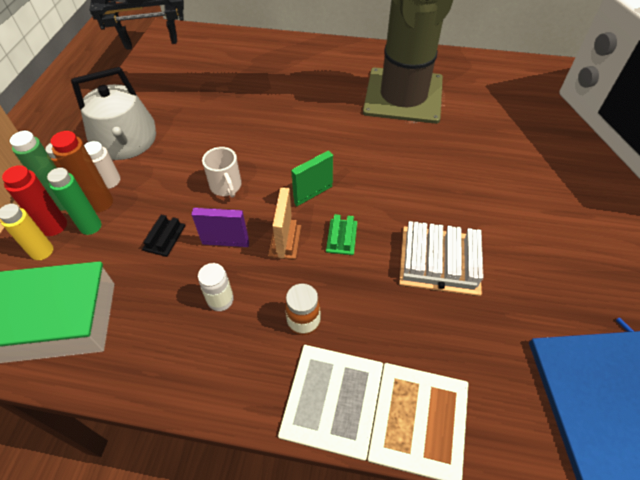

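View pics/side0.png

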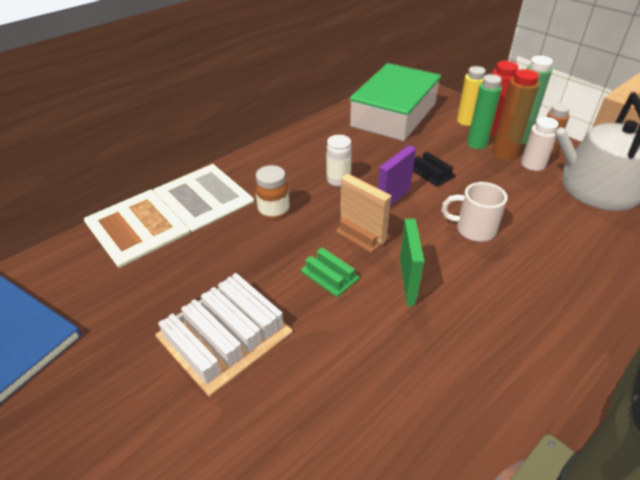

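The scene view shows four upright things that could be the board or its foot. The pale board is at (283,222) in a wooden foot at (286,240). The purple board (220,227) and green board (313,178) have the shape but not the colour. The black (163,235) and green (342,234) blocks are foot look-alikes. The rack is at (442,258). The jar (302,308), mug (222,172) and can (215,287) are bystanders. The pale one in the wooden foot fits the description; I'll confirm it and the rack in one enlarged crop.

```bash
python3 - <<'E'
from h import *
import pickle
D=pickle.load(open("d0.pkl","rb"))
a=D["scene"]["pixels"]; b=D["side"]["pixels"]
r=lambda im,x,y,w,h,f:cv2.resize(im[y:y+h,x:x+w],None,fx=f,fy=f,interpolation=cv2.INTER_CUBIC)
c1=r(a,395,215,100,85,4);c2=r(a,255,175,100,85,4);d1=r(b,150,265,150,130,400/150);d2=r(b,320,165,85,100,3)
H=np.zeros((340+347,800,3),np.uint8)
H[:340,:400]=c1;H[:340,400:]=c2;H[340:340+d1.shape[0],:d1.shape[1]]=d1[:347,:400];H[340:640,400:655]=d2
H=H[:687];H=cv2.resize(H,(698,600));cv2.imwrite("pics/crop0.png",H)
for n in("scene","side"):
    K,T=cam(D[n]);hsv=cv2.cvtColor(D[n]["pixels"],cv2.COLOR_BGR2HSV)
    m=((hsv[...,0]>8)&(hsv[...,0]<26)&(hsv[...,1]>60)&(hsv[...,1]<175)&(hsv[...,2]>140)).astype(np.uint8)
    k,l,s,c=cv2.connectedComponentsWithStats(m)
    for i in range(1,k):
        if s[i,4]>150:
            cn=cv2.findContours((l==i).astype(np.uint8),0,2)[0][0]
            ap=cv2.approxPolyDP(cn,2.5,True)[:,0].tolist()
            print(n,s[i].tolist(),ap if len(ap)<16 else len(ap))
E
```

```text
scene [0, 106, 22, 107, 1008] [[0, 106], [0, 208], [14, 203], [21, 212], [14, 201], [9, 202], [10, 195], [1, 179], [5, 169], [21, 164], [9, 143], [11, 135], [18, 131]]
scene [272, 187, 29, 71, 1127] 26
scene [399, 225, 39, 64, 423] [[404, 225], [399, 283], [437, 288], [430, 283], [402, 279], [407, 231]]
scene [457, 226, 10, 55, 196] [[457, 226], [461, 228], [459, 280], [464, 280], [463, 239], [466, 234]]
scene [441, 282, 42, 14, 260] [[482, 293], [481, 282], [474, 289], [446, 285], [441, 290]]
scene [384, 378, 35, 76, 1881] [[395, 378], [384, 447], [410, 453], [418, 384]]
scene [423, 387, 34, 78, 1578] [[431, 387], [423, 456], [450, 464], [456, 393]]
side [593, 72, 47, 55, 1022] [[639, 72], [604, 97], [593, 126], [614, 122], [628, 95], [633, 91], [639, 96]]
side [434, 74, 47, 66, 356] [[468, 74], [465, 75], [455, 118], [439, 128], [434, 139], [456, 124], [470, 124], [480, 82], [467, 80], [465, 75]]
side [335, 173, 56, 79, 2997] [[346, 173], [339, 186], [340, 225], [335, 231], [371, 251], [385, 238], [390, 195]]
side [460, 181, 74, 30, 319] 17
side [249, 183, 35, 35, 280] 18
side [414
[... 1457 characters left out ...]
31], [390, 325], [407, 308]]
side [155, 322, 138, 75, 2112] 19
side [485, 331, 112, 120, 1304] [[596, 331], [545, 384], [539, 387], [545, 376], [485, 450], [518, 419], [520, 424], [547, 394], [546, 400], [561, 381], [559, 378], [563, 379], [563, 373]]
side [260, 334, 162, 146, 1986] 17
side [351, 369, 67, 66, 260] [[417, 369], [351, 434]]
side [167, 398, 51, 38, 315] [[217, 398], [209, 404], [204, 402], [167, 435], [212, 406]]
side [145, 406, 76, 63, 722] [[219, 407], [214, 407], [178, 435], [145, 468], [209, 425], [220, 412]]
side [104, 424, 55, 44, 320] [[158, 424], [104, 466], [112, 466], [123, 459]]
side [497, 466, 20, 14, 176] [[516, 469], [511, 466], [505, 468], [497, 477], [510, 479]]
```

View pics/crop0.png

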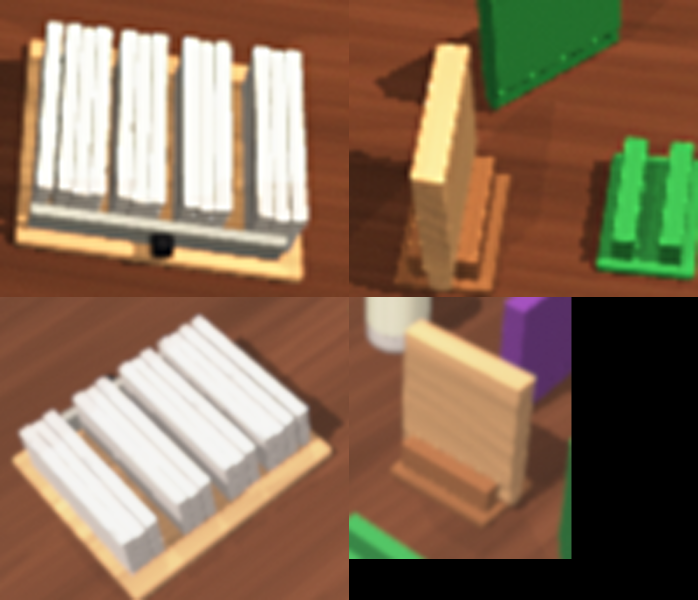

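The crop confirms the pale board standing in the brown wooden foot; the green look-alike is beside it. In the rack the narrow gap is on the left (-y), the widest is between the 3rd and 4th blocks, and the tie bar is towards the camera (+x). The gaps grow roughly 4, 6, 9, 14 mm, which suggests groove 4, but I need a closer look to be sure.

```bash
python3 - <<'E'
from h import *
import pickle
D=pickle.load(open("d0.pkl","rb"))
K,T=cam(D["scene"]);K2,T2=cam(D["side"])
f=698/800;g=600/687
def p1(x,y):return(x/f/4+395,y/g/4+215)
def p2(x,y):return((x/f-400)/4+255,y/g/4+175)
def p3(x,y):return(x/f*150/400+150,(y/g-340)*150/400+265)
def p4(x,y):return((x/f-400)/3+320,(y/g-340)/3+165)
print("board top scene");
for q in[(436,45),(470,45),(443,182),(413,180)]:print(np.round(onz(K,T,*p2(*q),.12),4))
print("side")
for q in[(420,320),(535,376),(522,390),(404,327)]:print(np.round(onz(K2,T2,*p4(*q),.12),4))
print("foot/rack base scene, z=.008")
for q in[(16,240),(302,278),(33,40)]:print(np.round(onz(K,T,*p1(*q),.008),4))
print("rack base side")
for q in[(14,460),(136,597),(329,448)]:print(np.round(onz(K2,T2,*p3(*q),.008),4))
print("rail tops scene z=.045: rail1 back-l, back-r, b2 l/r, b3 l/r,b4 l/r, b5 l/r ; fronts")
for q in[(50,24),(61,25),(72,26),(112,30),(122,32),(168,37),(183,40),(231,44),(253,48),(300,52)]:print(np.round(onz(K,T,*p1(*q),.045),4))
st=get_state();print(R.from_quat(st["eef_rot"]).as_matrix().round(3))
E
```

```text
board top scene
[ 0.5023 -0.2261  0.12  ]
[ 0.4988 -0.2065  0.12  ]
[ 0.6001 -0.1992  0.12  ]
[ 0.6017 -0.2158  0.12  ]
side
[ 0.5986 -0.2159  0.12  ]
[ 0.5003 -0.2258  0.12  ]
[ 0.4964 -0.2083  0.12  ]
[ 0.6005 -0.2019  0.12  ]
foot/rack base scene, z=.008
[0.6173 0.0417 0.008 ]
[0.6137 0.2046 0.008 ]
[0.4686 0.0401 0.008 ]
rack base side
[0.6102 0.2037 0.008 ]
[0.4648 0.2006 0.008 ]
[0.4682 0.0394 0.008 ]
rail tops scene z=.045: rail1 back-l, back-r, b2 l/r, b3 l/r,b4 l/r, b5 l/r ; fronts
[0.4839 0.0466 0.045 ]
[0.4835 0.0533 0.045 ]
[0.4831 0.0599 0.045 ]
[0.482 0.084 0.045]
[0.4824 0.0901 0.045 ]
[0.4815 0.1176 0.045 ]
[0.4822 0.1266 0.045 ]
[0.4802 0.1551 0.045 ]
[0.481  0.1682 0.045 ]
[0.4791 0.1959 0.045 ]
[[ 0.929  0.37  -0.001]
 [ 0.37  -0.929  0.001]
 [-0.    -0.001 -1.   ]]
```

Ray-cast positions from both views agree. The board's top centre is about (0.550, -0.2125, 0.12) with yaw about 0.09, and its 100 x 18 mm size matches. The rack centre is about (0.541, 0.121), yaw about 0.015. The fixed-edge pitches fit 29.4, 33.4 and 37.4 mm. Next I lift, then go above the board.

Call:
{"fn": "play_rows", "kwargs": {"rows": [[[0, 0, -0.08, 0, 0, 0], [0, 0, -0.16, 0, 0, 0], [0.865, -0.447, -0.16, 0, 0, 0.58], [0.865, -0.447, -0.16, 0, 0, 0.58], [0.865, -0.447, -0.16, 0, 0, 0.58], [0.865, -0.447, -0.16, 0, 0, 0.58], [0.865, -0.447, -0.16, 0, 0, 0.58], [0.865, -0.447, -0.16, 0, 0, 0.58], [0.865, -0.447, -0.16, 0, 0, 0.58], [0.865, -0.447, -0.16, 0, 0, 0.58], [0.865, -0.447, -0.16, 0, 0, 0.58], [0.865, -0.447, -0.16, 0, 0, 0.58], [0.865, -0.447, -0.16, 0, 0, 0.58], [0.865, -0.447, -0.16, 0, 0, 0.58], [0.865, -0.447, 0.0, 0, 0, 0.58], [0.865, -0.447, 0.0, 0, 0, 0.58], [0.865, -0.447, 0.0, 0, 0, 0.58], [0.865, -0.447, 0.0, 0, 0, 0.58]]], "claw": 0.45, "squeeze": 20}}

```text
clock: 1.65
tool_pos: [0.5497, -0.2131, 0.4034]
eef_rot: [0.999, 0.044, -0.002, -0.001]
contact_force: [0.7, -0.1, 0.8]
opening: 0.549
finger_force: 0.0
```

```bash
python3 - <<'E'
from h import *
st=get_state();s=snapshot("wrist");K=np.array(s["camera_matrix"]);T=wristT(s,st)
print(st["clock"],np.round(st["tool_pos"],4),R.from_quat(st["eef_rot"]).as_matrix().round(3).tolist(),st["opening"])
im=s["pixels"];cv2.imwrite("pics/w1.png",im)
for p in[(.5,-.2165,.12),(.6,-.208,.12)]:print(proj(K,T,p))
hsv=cv2.cvtColor(im,cv2.COLOR_BGR2HSV)
m=((hsv[...,0]>10)&(hsv[...,0]<26)&(hsv[...,1]>50)&(hsv[...,1]<150)&(hsv[...,2]>170)).astype(np.uint8)
k,l,ss,c=cv2.connectedComponentsWithStats(m)
for i in range(1,k):
    if ss[i,4]>800:
        cn=cv2.findContours((l==i).astype(np.uint8),0,2)[0][0]
        (a)=cv2.boxPoints(cv2.minAreaRect(cn));print(ss[i],[np.round(onz(K,T,*q,.12)[:2],4).tolist() for q in a])
E
```

```text
1.65 [ 0.5497 -0.2131  0.4034] [[0.996, 0.089, -0.005], [0.089, -0.996, 0.001], [-0.005, -0.002, -1.0]] 0.5485326757505278
[315.94377967 295.17633114]
[316.44255277 162.51248182]
[   0  107   82  152 1529] [[0.6175, 0.005], [0.6312, -0.0322], [0.5224, -0.0562], [0.5053, -0.0145]]
[ 292  153   42  142 1301] [[0.6049, -0.1907], [0.6074, -0.2188], [0.5022, -0.2295], [0.4993, -0.1981]]
```

View pics/w1.png

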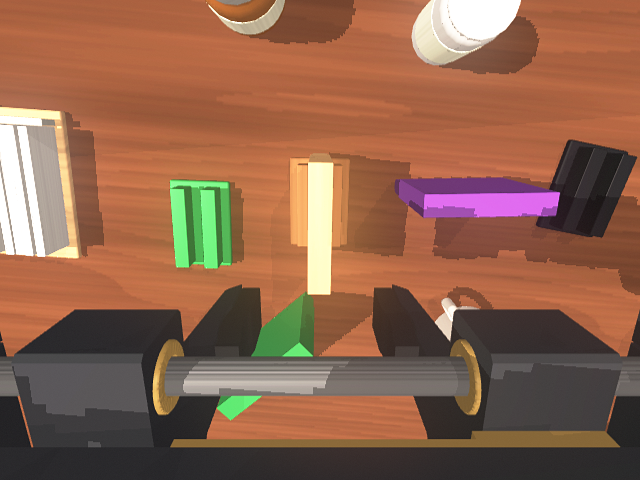

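The wrist view confirms the pale board: top face spans columns 307–331 and rows 163–294, centred at column 319 and vertical, so the yaw is right. That puts it about 1.5 mm towards +tool y. The purple board, green board and foot look-alikes are clear of the fingers. Going down, then gripping.

Call:
{"fn": "play_rows", "kwargs": {"rows": [[[0, 0.003, 0.08, 0, 0, 0], [0, 0.003, 0.16, 0, 0, 0], [0, 0.003, 0.23, 0, 0, 0], [0, 0.003, 0.28, 0, 0, 0], [0, 0.003, 0.302, 0, 0, 0], [0, 0.003, 0.302, 0, 0, 0], [0, 0.003, 0.302, 0, 0, 0]]]}}

```text
clock: 2.28
tool_pos: [0.5515, -0.2153, 0.2556]
eef_rot: [0.999, 0.044, 0.002, 0.001]
contact_force: [-0.6, 0.1, -0.1]
opening: 0.551
finger_force: 0.0
```

Call:
{"fn": "play_rows", "kwargs": {"rows": [[[0, 0, 0, 0, 0, 0], [0, 0, 0, 0, 0, 0], [0, 0, 0, 0, 0, 0], [0, 0, 0, 0, 0, 0], [0, 0, 0, 0, 0, 0], [0, 0, 0, 0, 0, 0], [0, 0, 0, 0, 0, 0], [0, 0, 0, 0, 0, 0]]], "claw": 1, "squeeze": 20}}

```text
clock: 2.95
tool_pos: [0.5507, -0.2146, 0.2544]
eef_rot: [0.999, 0.044, 0.0, 0.0]
contact_force: [-0.2, 0.6, 5.4]
opening: 0.201
finger_force: 20.0
```

The opening is 17.7 mm at 20 N, so the board is held. Drawing it straight up.

Call:
{"fn": "play_rows", "kwargs": {"rows": [[[0, 0, -0.01, 0, 0, 0], [0, 0, -0.025, 0, 0, 0], [0, 0, -0.045, 0, 0, 0], [0, 0, -0.07, 0, 0, 0], [0, 0, -0.1, 0, 0, 0], [0, 0, -0.14, 0, 0, 0], [0, 0, -0.18, 0, 0, 0], [0, 0, -0.22, 0, 0, 0], [0, 0, -0.22, 0, 0, 0], [0, 0, -0.22, 0, 0, 0]]], "squeeze": 25}}

```text
clock: 3.78
tool_pos: [0.5506, -0.2146, 0.3649]
eef_rot: [0.999, 0.044, 0.001, 0.0]
contact_force: [-0.7, 1.0, -2.8]
opening: 0.203
finger_force: 25.0
```

```bash
python3 - <<'E'
from h import *
st=get_state();print(st["clock"],np.round(st["tool_pos"],4),R.from_quat(st["eef_rot"]).as_matrix().round(4).tolist(),st["opening"],st["contact_force"],st["moment"])
# move: tool over rack; groove4 axis target
Rm=R.from_quat(st["eef_rot"]).as_matrix()
d=np.array([.541,.163,st["tool_pos"][2]])-st["tool_pos"];print("tool shift/0.5",(Rm.T@d/.5).round(4))
E
```

```text
3.7833 [ 0.5506 -0.2146  0.3649] [[0.9961, 0.0887, 0.0025], [0.0887, -0.9961, -0.0008], [0.0024, 0.001, -1.0]] 0.20312325591775224 [-0.69343536  0.95150402 -2.84369068] [ 0.0102509   0.06269917 -0.0009333 ]
tool shift/0.5 [ 4.78e-02 -7.54e-01 -6.00e-04]
```

Call:
{"fn": "play_rows", "kwargs": {"rows": [[[0.048, -0.63, 0, 0, 0, 0.15], [0.048, -0.63, 0, 0, 0, 0.15], [0.048, -0.63, 0, 0, 0, 0.15], [0.048, -0.63, 0, 0, 0, 0.15], [0.048, -0.63, 0, 0, 0, 0.15], [0.048, -0.63, 0, 0, 0, 0.15], [0.048, -0.63, 0, 0, 0, 0.15], [0.048, -0.63, 0, 0, 0, 0.15], [0.048, -0.63, 0, 0, 0, 0.15], [0.048, -0.63, 0, 0, 0, 0.15], [0.048, -0.63, 0, 0, 0, 0.15], [0.048, -0.63, 0, 0, 0, 0.15]]]}}

```text
clock: 4.78
tool_pos: [0.5463, 0.0992, 0.3631]
eef_rot: [1.0, 0.005, -0.001, 0.001]
contact_force: [1.3, 0.1, -1.9]
opening: 0.202
finger_force: 25.0
```

```bash
python3 - <<'E'
from h import *
import pickle
st=get_state();s=snapshot("wrist");K=np.array(s["camera_matrix"]);T=wristT(s,st)
pickle.dump((st,s),open("w2.pkl","wb"))
print(st["clock"],np.round(st["tool_pos"],4),R.from_quat(st["eef_rot"]).as_matrix().round(4).tolist())
im=s["pixels"]
for x in(.5,.54,.58):
  for y in(.05,.12,.2):print((x,y),proj(K,T,(x,y,.045)).round(1))
cv2.imwrite("pics/w2.png",im)
E
```

```text
4.7833 [0.5463 0.0992 0.3631] [[0.9999, 0.0108, -0.0014], [0.0108, -0.9999, -0.002], [-0.0014, 0.0019, -1.0]]
(0.5, 0.05) [372.6 276. ]
(0.5, 0.12) [291.  275.2]
(0.5, 0.2) [197.5 274.4]
(0.54, 0.05) [375.2 230.9]
(0.54, 0.12) [290.6 230.1]
(0.54, 0.2) [193.6 229.1]
(0.58, 0.05) [378.  182.4]
(0.58, 0.12) [290.1 181.5]
(0.58, 0.2) [189.5 180.4]
```

View pics/w2.png

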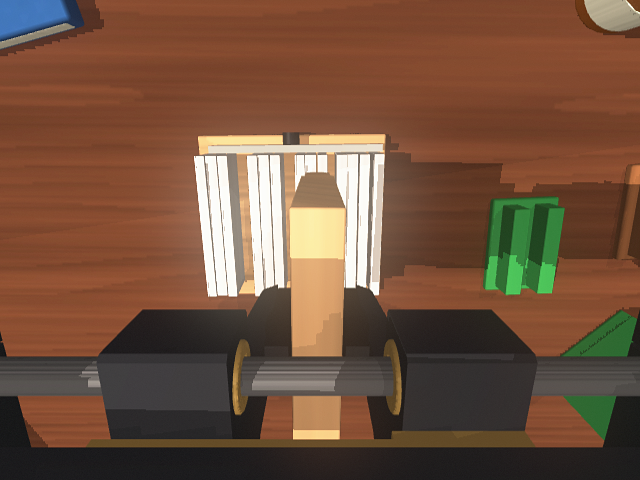

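The board hangs at columns 290–345, with the rack behind it. Blocks of rails sit at about columns 197–238, 248–285, 296–328 and 336–375, with a thin rail at 373–383. I'll read the edges exactly.

```bash
python3 - <<'E'
from h import *
import pickle
st,s=pickle.load(open("w2.pkl","rb"));K=np.array(s["camera_matrix"]);T=wristT(s,st)
g=cv2.cvtColor(s["pixels"],cv2.COLOR_BGR2HSV)
for r in(162,168,200,240,280):
    v=cv2.cvtColor(s["pixels"],cv2.COLOR_BGR2GRAY)[r].astype(int)
    m=(g[r,:,1]<40)&(v>195)
    e=np.flatnonzero(np.diff(m.astype(int)));out=[]
    for c in e:
        if 185<c<400: p=onz(K,T,c+.5+0.0,r,.045);out.append((int(c),round(p[0]*1e3,1),round(p[1]*1e3,1),'+' if m[c+1] else '-'))
    print(r,out)
print(cv2.cvtColor(s["pixels"],cv2.COLOR_BGR2GRAY)[200,190:292].tolist())
big=cv2.resize(s["pixels"][125:300,185:395],None,fx=3.8,fy=3.4,interpolation=cv2.INTER_CUBIC);cv2.imwrite("pics/w2c.png",big[:600,:800])
E
```

```text
162 [(194, np.float64(594.4), np.float64(194.8), '+'), (203, np.float64(594.5), np.float64(187.8), '-'), (204, np.float64(594.5), np.float64(187.0), '+'), (215, np.float64(594.6), np.float64(178.4), '-'), (216, np.float64(594.6), np.float64(177.6), '+'), (226, np.float64(594.7), np.float64(169.8), '-'), (246, np.float64(594.9), np.float64(154.1), '+'), (256, np.float64(594.9), np.float64(146.2), '-'), (258, np.float64(595.0), np.float64(144.7), '+'), (268, np.float64(595.0), np.float64(136.8), '-'), (269, np.float64(595.1), np.float64(136.1), '+'), (279, np.float64(595.1), np.float64(128.2), '-'), (294, np.float64(595.3), np.float64(116.4), '+'), (303, np.float64(595.3), np.float64(109.4), '-'), (304, np.float64(595.3), np.float64(108.6), '+'), (315, np.float64(595.4), np.float64(100.0), '-'), (317, np.float64(595.5), np.float64(98.4), '+'), (326, np.float64(595.5), np.float64(91.3), '-'), (336, np.float64(595.6), np.float64(83.5), '+'), (357, np.float64(595.8), np.float64(67.0), '-'), (359, np.float64(595.8), np.float64(65.4), '+'), (369, np.float64(595.9), np.float64(57.6), '-'), (
[... 4096 characters left out ...]
np.float64(496.1), np.float64(63.7), '+'), (365, np.float64(496.2), np.float64(55.9), '-'), (370, np.float64(496.3), np.float64(51.6), '+'), (378, np.float64(496.3), np.float64(44.7), '-')]
[109, 111, 111, 111, 111, 112, 111, 102, 240, 255, 253, 251, 251, 252, 252, 252, 254, 251, 112, 209, 203, 255, 253, 252, 252, 252, 252, 252, 254, 222, 166, 255, 253, 252, 252, 252, 252, 252, 254, 255, 132, 138, 141, 138, 139, 142, 141, 140, 138, 149, 185, 183, 182, 196, 183, 184, 185, 183, 180, 220, 254, 252, 252, 252, 252, 252, 252, 253, 255, 116, 255, 254, 252, 252, 252, 252, 252, 251, 252, 255, 182, 153, 255, 253, 252, 252, 251, 251, 252, 253, 255, 154, 137, 139, 138, 172, 183, 183, 183, 182, 182, 185]
```

View pics/w2c.png

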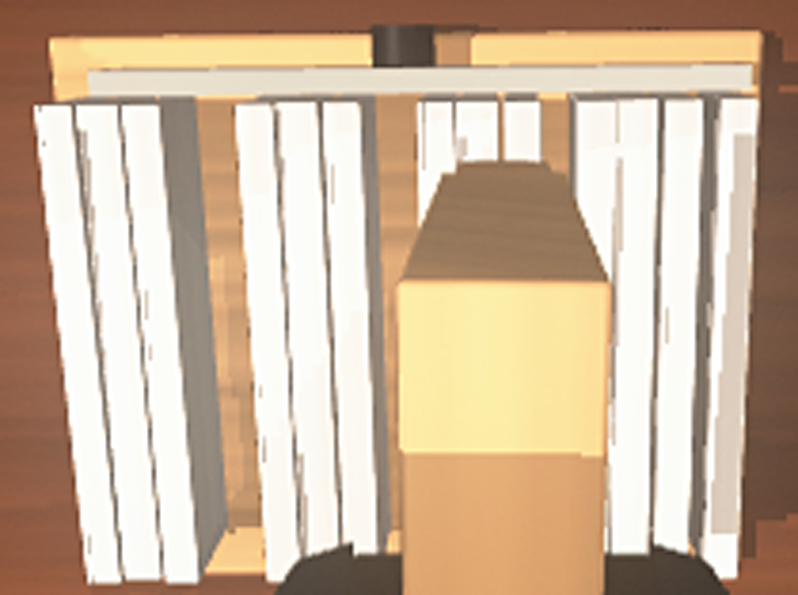

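The gaps at rail-top height measure 3.2, 7.8, 11.8 and 15.7 mm from -y. That is the 3.4/7.4/11.4/15.4 setting, so groove 4 should be the one. Its centre is y≈0.1605 at x=0.54, with rack yaw about 0.024. I'll go above groove 4 and stop 10 mm over the rails.

Call:
{"fn": "play_rows", "kwargs": {"rows": [[[-0.009, -0.062, 0, 0, 0, -0.026], [-0.009, -0.124, 0, 0, 0, -0.026], [-0.009, -0.124, 0.04, 0, 0, -0.026], [-0.009, -0.124, 0.08, 0, 0, -0.026], [-0.009, -0.124, 0.11, 0, 0, -0.026], [-0.009, -0.124, 0.127, 0, 0, -0.026], [-0.009, -0.124, 0.127, 0, 0, -0.026], [-0.009, -0.124, 0.127, 0, 0, -0.026], [-0.009, -0.124, 0.127, 0, 0, -0.026]]]}}

```text
clock: 5.58
tool_pos: [0.5417, 0.1627, 0.3011]
eef_rot: [1.0, 0.013, 0.001, -0.0]
contact_force: [-0.2, -0.3, -2.1]
opening: 0.201
finger_force: 25.0
```

```bash
python3 - <<'E'
from h import *
st=get_state();print(st["clock"],np.round(st["tool_pos"],4),R.from_quat(st["eef_rot"]).as_matrix().round(4).tolist(),st["contact_force"])
a=snapshot("scene");b=snapshot("side")
K,T=cam(a);K2,T2=cam(b)
tp=np.array(st["tool_pos"]);Rm=R.from_quat(st["eef_rot"]).as_matrix()
for x in(-.05,.05):
    p=tp+Rm@[x-.001,0,.2444];print("tip pred",p.round(4),proj(K,T,p).round(1),proj(K2,T2,p).round(1))
    p[1]-=.009;p[2]=.045+.035;print(proj(K,T,p).round(1),proj(K2,T2,p).round(1))
r=lambda im,x,y,w,h,f:cv2.resize(im[y:y+h,x:x+w],None,fx=f,fy=f,interpolation=cv2.INTER_CUBIC)
A=r(a["pixels"],395,180,105,120,3.8);B=r(b["pixels"],145,215,105,120,3.8)
cv2.imwrite("pics/c3.png",np.hstack([A,B]))
E
```

```text
5.5833 [0.5417 0.1627 0.3011] [[0.9997, 0.0256, 0.0017], [0.0256, -0.9997, 0.0004], [0.0017, -0.0003, -1.0]] [-0.18630259 -0.25978396 -2.1393213 ]
tip pred [0.4911 0.1615 0.0566] [465.6 228.7] [215.3 347.6]
[463.8 221.2] [218.  334.4]
tip pred [0.5911 0.1641 0.0568] [466.8 269. ] [177.4 309.2]
[464.9 261.8] [179.4 296.4]
```

View pics/c3.png

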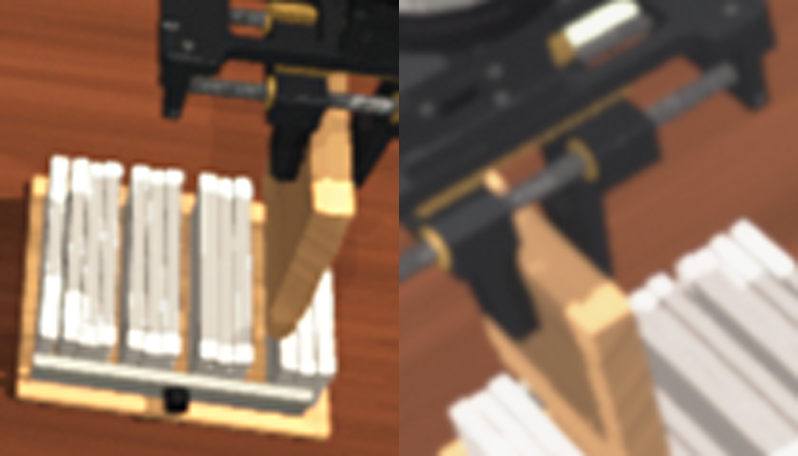

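The scene crop (left) shows the tongue tip at about (282,335), with the groove 4 gap at the front between (255,370) and (279,372). Checking the relative offset by rays.

```bash
python3 - <<'E'
from h import *
for i in range(3):
    st=get_state();print(st["clock"],np.round(st["tool_pos"],4),R.from_quat(st["eef_rot"]).as_rotvec().round(4));s=snapshot("scene")
K,T=cam(s);c=lambda x,y:(x/3.8+395-.4,y/3.8+180-.4)
print("tip",onz(K,T,*c(282,335),.0565),"gapL",onz(K,T,*c(255,370),.045),"gapR",onz(K,T,*c(279,372),.045))
w=snapshot("wrist");st=get_state();K=np.array(w["camera_matrix"]);T=wristT(w,st)
g=cv2.cvtColor(w["pixels"],cv2.COLOR_BGR2HSV);v=w["pixels"].min(2)
for r in(150,155,160,165,170,175,180):
    m=(g[r,:,1]<40)&(v[r]>150);e=np.flatnonzero(np.diff(m.astype(int)))
    print(r,[(int(q),*(onz(K,T,q+.5,r,.045)[:2]*1e3).round(1).tolist()) for q in e if 200<q<420])
E
```

```text
5.6833 [0.5416 0.1631 0.3012] [-3.1407 -0.0412 -0.0032]
5.7333 [0.5415 0.1631 0.3012] [-3.1408e+00 -4.1600e-02 -2.9000e-03]
5.7833 [0.5414 0.1632 0.301 ] [-3.1409e+00 -4.1700e-02 -2.4000e-03]
tip [0.58728738 0.16805287 0.0565    ] gapL [0.60346003 0.15716038 0.045     ] gapR [0.60251526 0.16929313 0.045     ]
150 [(280, 602.4, 187.2)]
155 [(331, 600.3, 155.7), (332, 600.3, 155.1)]
160 [(267, 596.2, 195.3), (279, 596.4, 187.8), (280, 596.4, 187.2), (294, 596.6, 178.5), (296, 596.7, 177.3), (308, 596.9, 169.9), (333, 597.3, 154.4), (345, 597.5, 146.9), (347, 597.5, 145.7), (360, 597.7, 137.7), (362, 597.8, 136.4), (374, 598.0, 129.0), (388, 598.2, 120.3), (389, 598.2, 119.7), (393, 598.3, 117.2), (419, 598.7, 101.1)]
165 [(267, 593.1, 195.3), (279, 593.3, 187.8), (280, 593.4, 187.2), (294, 593.6, 178.5), (296, 593.6, 177.3), (308, 593.8, 169.8), (333, 594.2, 154.3), (345, 594.4, 146.8), (346, 594.5, 146.2), (359, 594.7, 138.1), (362, 594.7, 136.2), (374, 594.9, 128.8), (387, 595.1, 120.7), (388, 595.2, 120.1), (391, 595.2, 118.2), (392, 595.2, 117.6), (393, 595.2, 117.0), (419, 595.7, 
[... 372 characters left out ...]
), (279, 587.2, 187.8), (281, 587.2, 186.6), (282, 587.2, 186.0), (283, 587.2, 185.3), (294, 587.4, 178.4), (296, 587.5, 177.2), (303, 587.6, 172.8), (334, 588.1, 153.4), (345, 588.3, 146.5), (346, 588.3, 145.9), (359, 588.5, 137.7), (362, 588.6, 135.8), (374, 588.8, 128.3), (393, 589.1, 116.4), (418, 589.5, 100.8)]
180 [(267, 583.9, 195.4), (279, 584.1, 187.8), (281, 584.1, 186.6), (282, 584.1, 186.0), (283, 584.1, 185.3), (294, 584.3, 178.4), (296, 584.4, 177.2), (299, 584.4, 175.3), (335, 585.0, 152.6), (345, 585.2, 146.3), (346, 585.2, 145.7), (359, 585.4, 137.5), (362, 585.5, 135.7), (373, 585.6, 128.7), (393, 586.0, 116.2), (404, 586.2, 109.2), (405, 586.2, 108.6), (418, 586.4, 100.4)]
```

Wrist and scene both put the board 2.5–5 mm too far towards +y. I shift 3 mm towards -y and lower gently until the tongue is just at the rail tops.

Call:
{"fn": "play_rows", "kwargs": {"rows": [[[0, 0.006, 0, 0, 0, 0], [0, 0.006, 0, 0, 0, 0], [0, 0.006, 0.01, 0, 0, 0], [0, 0.006, 0.016, 0, 0, 0], [0, 0.006, 0.02, 0, 0, 0], [0, 0.006, 0.023, 0, 0, 0], [0, 0.006, 0.026, 0, 0, 0], [0, 0.006, 0.029, 0, 0, 0], [0, 0.006, 0.029, 0, 0, 0], [0, 0.006, 0.029, 0, 0, 0]]]}}

```text
clock: 6.72
tool_pos: [0.5412, 0.1602, 0.2856]
eef_rot: [1.0, 0.013, -0.0, 0.0]
contact_force: [-0.6, -0.1, -1.9]
opening: 0.199
finger_force: 25.0
```

```bash
cat > st.py <<'E'
from h import *
s=get_state();print(s["clock"],np.round(s["tool_pos"],4),R.from_quat(s["eef_rot"]).as_matrix()[:,2].round(4),R.from_quat(s["eef_rot"]).as_matrix()[1,0].round(4),np.round(s["contact_force"],1),np.round(s["moment"],2),round(s["opening"],3))
E
python3 st.py
```

```text
6.7167 [0.5412 0.1602 0.2856] [-0.e+00 -1.e-04 -1.e+00] 0.0268 [-0.6 -0.1 -1.9] [-0.01 -0.01  0.04] 0.199
```

No contact 4 mm below the rail tops, so I continue down.

Call:
{"fn": "play_rows", "kwargs": {"rows": [[[0, 0, 0.003, 0, 0, 0], [0, 0, 0.006, 0, 0, 0], [0, 0, 0.009, 0, 0, 0], [0, 0, 0.012, 0, 0, 0], [0, 0, 0.012, 0, 0, 0], [0, 0, 0.012, 0, 0, 0]]]}}

```text
clock: 7.22
tool_pos: [0.5411, 0.1602, 0.2796]
eef_rot: [1.0, 0.013, -0.0, 0.0]
contact_force: [0.3, -0.7, -3.5]
opening: 0.198
finger_force: 25.0
```

```bash
python3 st.py
```

```text
7.2167 [0.5411 0.1602 0.2796] [-2.e-04 -1.e-04 -1.e+00] 0.0268 [ 0.3 -0.7 -3.5] [ 0.04  0.02 -0.05] 0.198
```

Call:
{"fn": "play_rows", "kwargs": {"rows": [[[0, 0, 0.004, 0, 0, 0], [0, 0, 0.008, 0, 0, 0], [0, 0, 0.012, 0, 0, 0], [0, 0, 0.016, 0, 0, 0], [0, 0, 0.018, 0, 0, 0], [0, 0, 0.018, 0, 0, 0], [0, 0, 0.018, 0, 0, 0]]]}}

```text
clock: 7.8
tool_pos: [0.5412, 0.1602, 0.2706]
eef_rot: [1.0, 0.013, -0.0, 0.0]
contact_force: [-0.5, 0.7, -1.8]
opening: 0.201
finger_force: 25.0
```

Call:
{"fn": "play_rows", "kwargs": {"rows": [[[0, 0, 0.001, 0, 0, 0], [0, 0, 0.002, 0, 0, 0], [0, 0, 0.003, 0, 0, 0], [0, 0, 0.004, 0, 0, 0], [0, 0, 0.004, 0, 0, 0], [0, 0, 0.004, 0, 0, 0]]]}}

```text
clock: 8.3
tool_pos: [0.5411, 0.1602, 0.2694]
eef_rot: [1.0, 0.013, 0.0, -0.0]
contact_force: [-2.0, 0.3, 4.8]
opening: 0.198
finger_force: 25.0
```

```bash
python3 st.py
```

```text
8.3 [0.5411 0.1602 0.2694] [ 5.e-04  1.e-04 -1.e+00] 0.0268 [-2.   0.3  4.8] [-0.09  0.38 -0.01] 0.198
```

It seats at TCP z=0.2694, exactly the shoulder-on-rail height, with a light 7 N. So groove 4 takes the tongue and isn't too wide. Now I feel the next narrower groove, 3, which is 39.4 mm towards -y.

Call:
{"fn": "play_rows", "kwargs": {"rows": [[[0, 0, -0.01, 0, 0, 0], [0, 0, -0.025, 0, 0, 0], [0, 0, -0.04, 0, 0, 0], [0, 0, -0.055, 0, 0, 0], [0, 0, -0.065, 0, 0, 0], [0, 0, -0.065, 0, 0, 0], [0, 0.03, -0.065, 0, 0, 0], [0, 0.06, -0.065, 0, 0, 0], [0, 0.079, -0.065, 0, 0, 0], [0, 0.079, -0.065, 0, 0, 0], [0, 0.079, -0.055, 0, 0, 0], [0, 0.079, -0.047, 0, 0, 0], [0, 0.079, -0.042, 0, 0, 0], [0, 0.079, -0.039, 0, 0, 0], [0, 0.079, -0.037, 0, 0, 0], [0, 0.079, -0.035, 0, 0, 0], [0, 0.079, -0.034, 0, 0, 0], [0, 0.079, -0.033, 0, 0, 0], [0, 0.079, -0.033, 0, 0, 0]]]}}

```text
clock: 9.88
tool_pos: [0.5422, 0.1212, 0.2861]
eef_rot: [1.0, 0.014, 0.0, -0.0]
contact_force: [-2.5, 1.1, 6.6]
opening: 0.202
finger_force: 25.0
```

```bash
python3 st.py
```

```text
9.8833 [0.5422 0.1212 0.2861] [ 6.e-04  6.e-04 -1.e+00] 0.0271 [-2.5  1.1  6.6] [ 0.17  0.49 -0.04] 0.202
```

Groove 3 stops the tongue 17 mm above the seated height, with about 9 N upward. It refuses, so groove 4 is the tightest that fits. Going back and seating there.

Call:
{"fn": "play_rows", "kwargs": {"rows": [[[0, 0, -0.015, 0, 0, 0], [0, 0, -0.032, 0, 0, 0], [0, 0, -0.032, 0, 0, 0], [0, -0.03, -0.032, 0, 0, 0], [0, -0.06, -0.032, 0, 0, 0], [0, -0.079, -0.032, 0, 0, 0], [0, -0.079, -0.032, 0, 0, 0], [0, -0.079, -0.032, 0, 0, 0], [0, -0.079, -0.02, 0, 0, 0], [0, -0.079, -0.012, 0, 0, 0], [0, -0.079, -0.006, 0, 0, 0], [0, -0.079, 0.0, 0, 0, 0], [0, -0.079, 0.006, 0, 0, 0], [0, -0.079, 0.006, 0, 0, 0]]]}}

```text
clock: 11.05
tool_pos: [0.541, 0.1601, 0.2815]
eef_rot: [1.0, 0.013, -0.0, 0.0]
contact_force: [0.1, 0.0, -1.5]
opening: 0.199
finger_force: 25.0
```

Call:
{"fn": "play_rows", "kwargs": {"rows": [[[0, 0, 0.006, 0, 0, 0], [0, 0, 0.012, 0, 0, 0], [0, 0, 0.018, 0, 0, 0], [0, 0, 0.022, 0, 0, 0], [0, 0, 0.024, 0, 0, 0], [0, 0, 0.026, 0, 0, 0], [0, 0, 0.026, 0, 0, 0], [0, 0, 0.026, 0, 0, 0]]]}}

```text
clock: 11.72
tool_pos: [0.541, 0.1602, 0.2695]
eef_rot: [1.0, 0.013, -0.0, 0.0]
contact_force: [-1.1, 0.6, 2.4]
opening: 0.201
finger_force: 25.0
```

```bash
python3 st.py
```

```text
11.7167 [0.541  0.1602 0.2695] [-1.e-04 -1.e-04 -1.e+00] 0.0269 [-1.1  0.6  2.4] [-0.01  0.28 -0.02] 0.201
```

Seated again with a light touch. I open partly, then withdraw straight up.

Call:
{"fn": "play_rows", "kwargs": {"rows": [[[0, 0, 0, 0, 0, 0], [0, 0, 0, 0, 0, 0], [0, 0, 0, 0, 0, 0], [0, 0, 0, 0, 0, 0], [0, 0, 0, 0, 0, 0], [0, 0, 0, 0, 0, 0], [0, 0, 0, 0, 0, 0]]], "claw": 0.5}}

```text
clock: 12.3
tool_pos: [0.5412, 0.1602, 0.2692]
eef_rot: [1.0, 0.013, 0.0, 0.0]
contact_force: [-0.2, 1.2, -0.1]
opening: 0.499
finger_force: 0.0
```

Call:
{"fn": "play_rows", "kwargs": {"rows": [[[0, 0, -0.01, 0, 0, 0], [0, 0, -0.03, 0, 0, 0], [0, 0, -0.07, 0, 0, 0], [0, 0, -0.12, 0, 0, 0], [0, 0, -0.18, 0, 0, 0], [0, 0, -0.24, 0, 0, 0], [0, 0, -0.3, 0, 0, 0], [0, 0, -0.3, 0, 0, 0], [0, 0, -0.3, 0, 0, 0]]]}}

```text
clock: 13.05
tool_pos: [0.5415, 0.1603, 0.4219]
eef_rot: [1.0, 0.013, 0.002, -0.001]
contact_force: [-0.3, -0.4, 0.1]
opening: 0.504
finger_force: 0.0
```

```bash
python3 st.py; python3 - <<'E'
from h import *
st=get_state();w=snapshot("wrist");a=snapshot("scene");b=snapshot("side")
r=lambda im,x,y,w,h,f:cv2.resize(im[y:y+h,x:x+w],(w*f,h*f))
cv2.imwrite("pics/end.png",np.hstack([cv2.resize(w["pixels"],(400,300))[:300],r(a["pixels"],390,160,100,150,2)[:300],r(b["pixels"],130,220,100,150,2)[:300]]))
K=np.array(w["camera_matrix"]);T=wristT(w,st)
hsv=cv2.cvtColor(w["pixels"],cv2.COLOR_BGR2HSV)
m=((hsv[...,0]>10)&(hsv[...,0]<28)&(hsv[...,1]>40)&(hsv[...,1]<150)&(hsv[...,2]>225)).astype(np.uint8)
k,l,ss,c=cv2.connectedComponentsWithStats(m)
for i in range(1,k):
    if ss[i,4]>500:
        q=cv2.boxPoints(cv2.minAreaRect(np.argwhere(l==i)[:,::-1].astype(np.float32)));print([(onz(K,T,*p,.135)[:2]*1e3).round(1).tolist() for p in q])
E
```

```text
13.05 [0.5415 0.1603 0.4219] [ 0.0049  0.0017 -1.    ] 0.0266 [-0.3 -0.4  0.1] [ 0.01  0.03 -0.05] 0.504
[[699.5, -19.5], [700.0, -37.7], [685.0, -41.7], [684.5, -23.2]]
[[613.7, 189.3], [615.0, 139.0], [578.6, 137.1], [577.2, 189.3]]
[[614.6, 128.6], [615.9, 80.4], [610.6, 79.8], [609.3, 128.3]]
[[514.6, 135.3], [605.0, 139.2], [605.2, 131.5], [514.8, 126.9]]
[[530.5, 168.4], [530.9, 153.4], [493.4, 152.1], [493.0, 167.7]]
```

View pics/end.png

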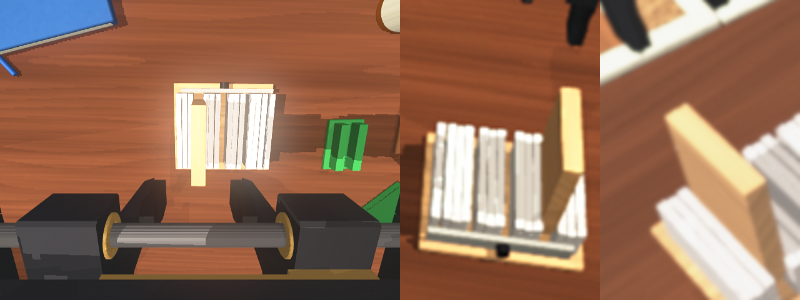

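The three views show the board upright in groove 4 (wrist view about (198,145)), seated along the rack and free of the gripper. Handing in.

```bash
python3 -c "
from plant import *
print(finish_job())"
```

```text
the job is handed in; nothing more can be done
None
```

The board stands upright in groove 4 (the 15.4 mm one), shoulders on the rails, roughly centred and released; groove 3 refused the tongue when felt gently, the jar, mug and can were left alone, and the job was handed in at about 13 s.

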